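# Free the bath mixer lever and set it to the mark

## Robot

A 7-joint arm with a two-finger parallel gripper is mounted at the origin on the work surface. World frame = base frame: x ahead of the robot, y to its left, z up, the work surface at z = 0. Lengths are in m, angles in rad, forces in N, time in s.
With the tool pointing down it reaches from about 0.425 to 0.925 m from the base axis. Payload 6.8 kg.
Tool frame: the origin (TCP) lies on the mounting face of the last link; the fingertips stand 173 mm ahead of it and the grasp point (between the pads) lies 155 mm ahead of it (ctrl.pinch_z is the distance from the TCP to the grasp point, in m); z points along the fingers, y is the line along which they close (so a half turn about z gives the same grasp; the last joint's range is limited). The gripper opens to 85 mm and grips with 20 to 120 N. Pads are 22 mm wide; open, the fingers measure 114 mm over their backs; the gripper's body (76 mm by 85 mm) begins 54 mm behind the grasp point. The pads swing forward as they close: fully open they stand 13 mm farther back than shut.
Start: joints at [1.054, 0.477, 0.022, 1.555, -0.011, 1.109, -0.083], TCP at [0.268, -0.619, 0.405] pointing down, gripper open.
Joint ranges: [-2.96, 2.96], [-0.34, 2.1], [-1.41, 1.46], [0.24, 2.44], [-1.37, 4.51], [0.17, 1.92], [-2.96, 2.96]. Speed limits (rad/s): [2.39, 2.39, 3.14, 3.14, 3.14, 3.14, 3.14].

## Interface

Orientations are given as a unit quaternion [x, y, z, w].
In Python, from bench import ctrl gives the robot as it stands. The module is installed in compiled form; this text tells all that it offers.
- The arm moves only by the tool apply_moves, never from a script. Its argument "targets" is a list of rows, each a list of 7 numbers: the finger opening in m, from 0 to 0.0854, then the shift along the tool's x, y, z in m, then the turn, a rotation vector about the tool's x, y, z in rad. In form: [[hand, tx, ty, tz, rx, ry, rz], ...]. A call has 1 to 20 rows; each row shifts and turns the commanded pose from where the row before left it, along the tool's axes as they then stand; what a row does not reach is not made up. A row lasts 1/10 s, in which the tool goes at most 50 mm and 8.59 degrees, less where a joint would pass 70% of its speed; a pose out of reach is approached as far as the arm can. A call with a gripper value outside its range is refused whole. The fingers move at their own pace and stop on an object; "grip_force" is the grip in N (left out, the last holds). Time passes only in rows, so rows that do not move let the fingers close. It gives the time, the measured TCP pose, the force, the opening and the grip force at its end, in the units of the state.
- ctrl.get_state(): the state, without advancing time (a new reading comes with each control period).
- ctrl.capture(name): name is "side" or "top" or "wrist"; returns the picture (384x512x3 uint8, blue, green, red); there is no depth.
- ctrl.camera_info(name): a dict with "vfov" (degrees; the focal length in pixels is half the picture's height over the tangent of half this angle, whatever the lens; pixels are square), "cx", "cy" (the principal point, pixels), "distortion" ([k1, k2, p1, p2, k3] as OpenCV has them; the pictures are not rectified), "T" (4x4, takes a point from camera to world coordinates); the wrist camera has in their place "hand_eye" (4x4, takes a point from camera to tool coordinates, whose origin is the TCP and whose axes are the flange's). Camera axes: x right, y down, z forward; pixel columns grow to the right and rows downward; lengths in m; the calibration is good to about 2 mm. A picture is of the moment at which its call begins: read the wrist's pose just before it. camera_info takes no time and is no camera call.
- ctrl.hand_in(): hands the job in; it is judged then, once.
The state is a dict: "time_s": time; "qpos": joint angles; "joint_velocities": joint speeds; "joint_torque": joint torques, N m; "ee_pos": TCP position; "eef_rot": TCP orientation; "wrist_force": force on the tool from outside, world axes, zero at the start; "ft_torque": the same for the moment, N m; "opening": finger opening in m; "finger_force": force on a finger pad.
Only numpy, scipy, OpenCV 4.12 (cv2) and the standard library are available. Lean on these libraries where they do the work, as an engineer would, in place of code of your own. Each camera call takes 0.05 s, during which the arm holds its last target. There are 200 camera calls.

## Task

The wooden stop plate blocks the bath mixer's lever: slide the plate up out of its slotted holder and stand it in the narrow bay of the steel caddy. Then bring the lever round until its tip points at the brass rider block on the scale, without swinging it well past the block, and leave it there. Leave the other things on the shelf where they are.

Things in the scene. Friction and masses are not known exactly. Their poses are not given: they have to be found in the camera images.
- valve: Bath mixer fixed to the shelf, about 0.63 m ahead: round white enamel scale plate 310 mm across and 12 mm thick, steel body in the middle, pipe stub going off to the far kerb (local +x). Origin on the vertical lever axis at shelf level, z up. Low ribs of the scale, under 4 mm high, lie at radius 127 to 141 mm.
- lever (a joint): Lever angle, rad. At 0 it points 1.745 rad counter-clockwise (from above) from the valve's +x axis; grows counter-clockwise to a stop at 2.75. Starts at 0 to 0.45, on the robot's left, and must grow to reach the rider (at 1.5 to 2.5). Stiff: about 0.3 N m (3 N at 100 mm radius); stays where left. The stop plate in its holder blocks it at about 0.4 to 0.8.
- lever_tip (a point): Middle of the end face of the dark steel lever bar: radius 120 mm from the axis, 73 mm above the shelf. The bar is 14 mm wide and 24 mm high (61 to 85 mm above the shelf) and runs from the hub (radius 24 mm, top at 90 mm) out to the tip. Site z is up and x points outward along the bar.
- rider: Brass rider block on the rim of the scale, fixed, the mark for the lever: 20 mm wide along the rim, at radius 138 to 156 mm, top 58 mm above the shelf. Origin on the lever axis at shelf level; its x axis points outward to the block, z up, y the way the lever turns as its value grows.
- holder: Slotted steel holder fixed on the scale plate, under the lever's path: two upright cheeks 90 mm long radially (radius 36 to 126 mm), 28 mm over both, top 46 mm above the shelf. Slot 74 mm x 14 mm, floor 12 mm above the shelf, 34 mm deep, closed at its ends, open upward. Origin on the lever axis at shelf level; x axis points outward along the slot, slot centre at x = 81 mm.
- stop_plate: Loose wooden stop plate, 70 mm wide (x) x 10 mm thick (y) x 130 mm tall (z), 90 g give or take 30 %. Origin at the centre of its foot. It starts upright in the holder's slot, its top edge 142 mm above the shelf.
- caddy: Open steel caddy fixed to the shelf on the robot's right, 150 mm (x) x 120 mm (y) x 60 mm tall, walls 4 mm, floor 4 mm. A divider parts it into a narrow bay (40 mm in x, on the -x side, empty) and a wide bay (98 mm, holding the pink soap box). Origin at the centre of its underside.
- bay (a point): Centre of the floor of the caddy's narrow bay, 4 mm above the shelf; the bay is 40 mm along x and 112 mm along y, its walls 56 mm high over this floor. Axes as the caddy's.
- lota: Bystander: steel lota, 110 mm across, 105 mm tall. Origin at its foot.
- mug: Bystander: orange mug, 90 mm across, 100 mm tall, with a handle. Origin at its foot.
- soap_box: Bystander: pink soap box, 67 x 94 x 36 mm, lying in the wide bay of the caddy. Origin at the centre of its underside.
- scrubber: Bystander: wooden back scrubber lying at the left, 255 mm long along its x, 55 mm wide, 28 mm high. Origin under the middle.
- pumice: Bystander: grey pumice stone, 85 x 55 x 35 mm. Origin at the centre of its underside.
- oil_bottle: Bystander: amber glass bottle with a white cap, 60 mm across, 160 mm tall. Origin at its foot.
There are look-alikes about, which are no part of the job. Of the things like the stop_plate, leave any that is green, pink or purple; of the rest the smaller one is meant.

How it is judged:
On the way, in this order (a step that is already met when the one before it is completed fails the run):
1. the stop plate is lifted clear of its holder: its foot over 50 mm above the shelf (height (world z) of stop_plate above 0.05 m), for 0.1 s.
2. the stop plate stands in the caddy's narrow bay, let go (x of stop_plate in the frame of bay between -0.03 and 0.03 m and y of stop_plate in the frame of bay between -0.05 and 0.05 m and z of stop_plate in the frame of bay below 0.03 m and angle between stop_plate's own z axis and vertical below 0.75 rad and linear speed of stop_plate below 0.03 m/s and contact force between the fingers and stop_plate below 0.1 N), for 0.2 s.
3. the lever tip points at the rider block (x of lever_tip in the frame of rider above 0.05 m and y of lever_tip in the frame of rider between -0.01 and 0.01 m and velocity of joint lever between -0.05 and 0.05 rad/s), for 0.2 s.
At the end, for the whole second after the job is handed in: The stop plate stands in the caddy's narrow bay (foot within the bay and under 30 mm above its floor, leaning under 43 degrees), let go and at rest; the lever is at rest with its tip within 10 mm, along the rim, of the line from the axis through the middle of the rider block (all of step 2 and all of step 3); the robot touches nothing.
It fails at once if the lever tip is swung over 30 mm past the middle of the rider block (y of lever_tip in the frame of rider above 0.03 m).
It fails at once if the lota, mug, soap box, scrubber, pumice or bottle is moved by over 40 mm (distance of any of lota, mug, soap_box, scrubber, pumice, oil_bottle from where it was at the start of the episode above 0.04 m).
It also fails if it takes over 64 s, if anything falls off the work surface, if the arm or the gripper's body presses on something with over 40 N, if the wrist force passes 120 N, or if a joint passes its speed limit or range.

## Working session

There is one attempt and no reset: what is moved stays moved. The work goes in short steps, Python scripts to look and compute and a tool call to move; the robot and the scene stay as the last step left them, time stands still between calls to the robot, and variables do not carry over. Pictures are saved under pics/ and viewed, at most 10 in all, crops included, and the job is handed in when it is done.

Besides the shell and the picture viewer there is one more tool, called after "Emit:" as name(argument=value, ...), one argument or row to a line, values as JSON. apply_moves: Moves the arm, as the interface text tells. Its arguments: {"type":"object","properties":{"targets":{"type":"array"},"grip_force":{"type":"number"}},"required":["targets"]}

```bash
mkdir -p pics
python3 - <<'E'
from bench import ctrl
import cv2,numpy as np
np.set_printoptions(precision=4,suppress=True)
s=ctrl.get_state();print({k:np.round(v,3) for k,v in s.items()},ctrl.pinch_z)
for n in("side","top","wrist"):
    print(n,ctrl.camera_info(n)); cv2.imwrite(f"pics/{n}0.png",ctrl.capture(n))
E
```

```text
{'time_s': np.float64(0.0), 'qpos': array([ 1.054,  0.478,  0.022,  1.556, -0.011,  1.109, -0.083]), 'joint_velocities': array([ 0.   ,  0.001,  0.   , -0.   ,  0.001, -0.   , -0.001]), 'joint_torque': array([  0.   , -59.644,   1.608, -28.119,   0.012,   0.009,   0.   ]), 'ee_pos': array([ 0.268, -0.619,  0.404]), 'eef_rot': array([ 0.979,  0.203, -0.   , -0.001]), 'wrist_force': array([-0.918,  0.789,  0.088]), 'ft_torque': array([ 0.048,  0.023, -0.01 ]), 'finger_force': np.float64(0.0), 'opening': np.float64(0.085)} 0.1547
side {'vfov': 43.34953088276991, 'cx': 261.62008728979134, 'cy': 190.46497780309502, 'distortion': array([-0.08,  0.  ,  0.  ,  0.  ,  0.  ]), 'T': array([[-0.7433, -0.4999,  0.4446, -0.0096],
       [-0.6689,  0.5462, -0.5042,  0.6295],
       [ 0.0092, -0.6722, -0.7404,  0.9623],
       [ 0.    ,  0.    ,  0.    ,  1.    ]])}
top {'vfov': 55.19978006343824, 'cx': 261.96540877492885, 'cy': 190.36687995875732, 'distortion': array([-0.071,  0.   ,  0.   ,  0.   ,  0.   ]), 'T': array([[-0.064 , -0.9767,  0.2051,  0.3071],
       [-0.9979,  0.062 , -0.0162,  0.0581],
       [ 0.0031, -0.2057, -0.9786,  1.0274],
       [ 0.    ,  0.    ,  0.    ,  1.    ]])}
wrist {'vfov': 67.7159279057468, 'cx': 253.79361912096235, 'cy': 192.9690678703416, 'distortion': array([-0.0674,  0.    ,  0.    ,  0.    ,  0.    ]), 'hand_eye': array([[ 0.    , -0.9549, -0.297 ,  0.0768],
       [ 1.    ,  0.0001, -0.0001,  0.0003],
       [ 0.0001, -0.297 ,  0.9549,  0.0304],
       [ 0.    ,  0.    ,  0.    ,  1.    ]])}
```

View pics/top0.png

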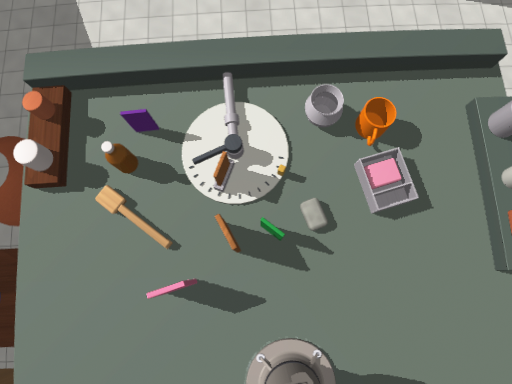

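View pics/side0.png

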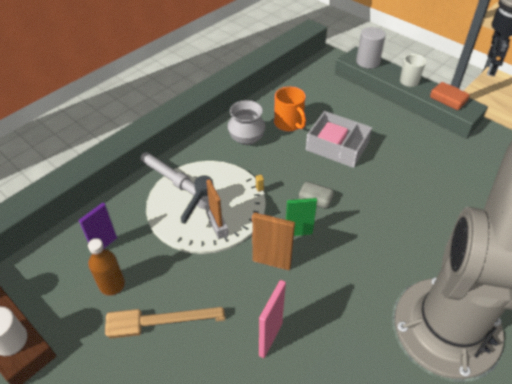

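The top view shows the hub at (234,146), lever tip near (195,160), plate in holder near (222,165), rider at (282,169), and the caddy at (386,180) with its empty bay toward the robot. I'll enlarge both areas.

```bash
cat > h.py <<'E'
import cv2,numpy as np
from scipy.spatial.transform import Rotation as R
from bench import ctrl
np.set_printoptions(precision=4,suppress=True)
def cam(n,st=None):
    i=ctrl.camera_info(n);f=192/np.tan(np.radians(i["vfov"])/2)
    K=np.array([[f,0,i["cx"]],[0,f,i["cy"]],[0,0,1.]])
    if n=="wrist":
        T=np.eye(4);T[:3,:3]=R.from_quat(st["eef_rot"]).as_matrix();T[:3,3]=st["ee_pos"];T=T@i["hand_eye"]
    else: T=i["T"]
    return K,np.array(i["distortion"]),np.array(T)
def onz(c,px,z):
    K,d,T=c
    u=cv2.undistortPoints(np.array(px,float).reshape(-1,1,2),K,d).reshape(-1,2)
    r=np.c_[u,np.ones(len(u))]@T[:3,:3].T
    return T[:3,3]+r*((z-T[2,3])/r[:,2])[:,None]
def proj(c,P):
    K,d,T=c;Ti=np.linalg.inv(T)
    return cv2.projectPoints(np.array(P,float).reshape(-1,1,3),cv2.Rodrigues(Ti[:3,:3])[0],Ti[:3,3],K,d)[0].reshape(-1,2)
E
python3 - <<'E'
import cv2,numpy as np
t=cv2.imread("pics/top0.png");s=cv2.imread("pics/side0.png")
a=cv2.resize(t[95:210,175:295],None,fx=5,fy=5,interpolation=2)
b=cv2.resize(s[150:255,140:270],None,fx=4,fy=4,interpolation=2)
cv2.imwrite("pics/a.png",a);
c=cv2.resize(t[140:220,345:425],None,fx=4,fy=4,interpolation=2); d=cv2.resize(s[105:170,295:380],None,fx=4,fy=4,interpolation=2)
o=np.zeros((600,800,3),np.uint8);o[:420,:400]=b[:,60:460];o[:320,400:720]=c;o[330:590,400:740]=d
cv2.imwrite("pics/b.png",o)
E
```

```text
(no output)
```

View pics/a.png

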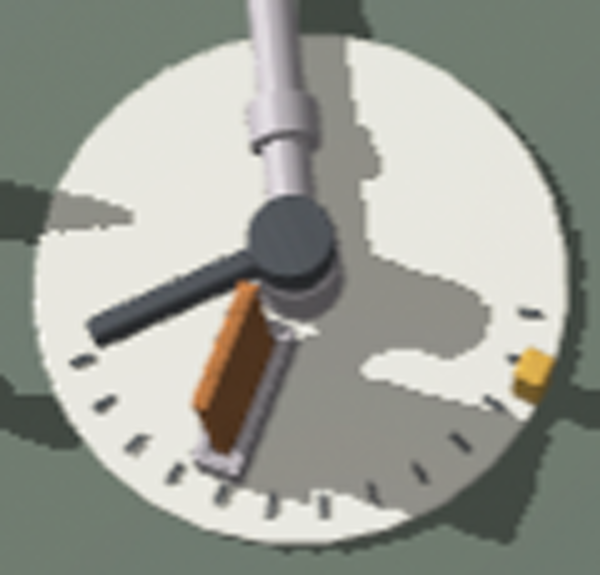

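View pics/b.png

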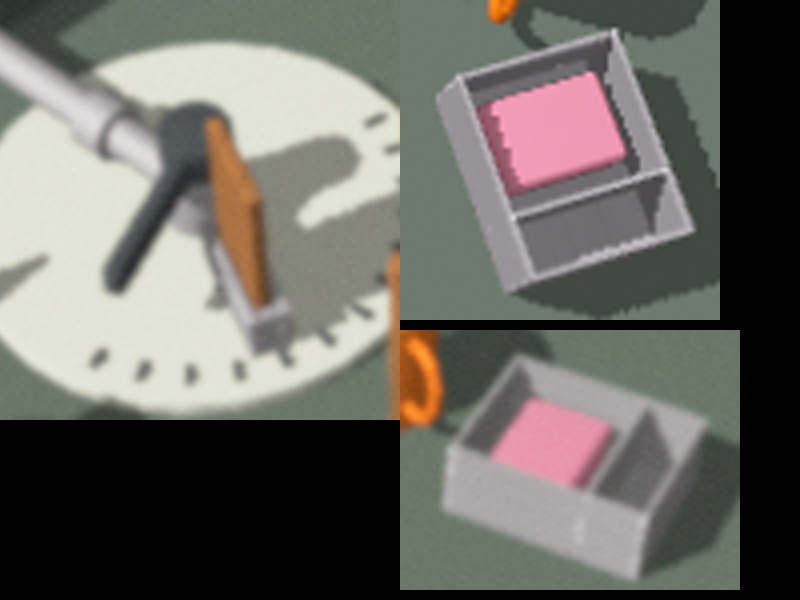

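Run:
```python
from h import *
t=cv2.imread("pics/top0.png")
c=cam("top")
A=lambda p:np.array(p,float)/5+[175,95]-0.4
C=lambda p:(np.array(p,float)-[400,0])/4+[345,140]-0.375
hub=onz(c,A([[291,236]]),.09)[0];print("hub",hub)
# scale plate ellipse
roi=np.zeros(t.shape[:2],np.uint8);roi[95:210,175:295]=255
g=cv2.inRange(t,(190,200,200),(255,255,255))&roi
cs=max(cv2.findContours(g,0,2)[0],key=cv2.contourArea);h=cv2.convexHull(cs).reshape(-1,2)
P=onz(c,h,.012)[:,:2];M=np.c_[2*P,np.ones(len(P))];s=np.linalg.lstsq(M,(P**2).sum(1),rcond=None)[0];print("plate circle",s[:2],np.sqrt(s[2]+s[:2]@s[:2]))
ax=hub[:2]
def pol(P):d=P[:,:2]-ax;return np.hypot(*d.T),np.degrees(np.arctan2(d[:,1],d[:,0]))
pe=onz(c,A([[248,287],[202,408]]),.142);print("plate top ends",pe,np.linalg.norm(pe[1]-pe[0]),pol(pe), "dir",np.degrees(np.arctan2(*(pe[1]-pe[0])[1::-1])),"mid",pe.mean(0))
print("holder end",onz(c,A([[220,462]]),.046),pol(onz(c,A([[220,462]]),.046)))
print("rider",pol(onz(c,A([[537,362]]),.058)),"lever tip top",pol(onz(c,A([[95,328]]),.085)))
pipe=onz(c,A([[291,190]]),.06);print("pipe",pol(pipe))
r=onz(c,C([[460,76],[617,32],[692,231],[533,279]]),.06);print("caddy rim",r,r.mean(0),[np.linalg.norm(r[i]-r[(i+1)%4]) for i in range(4)])
b=onz(c,C([[516,214],[662,173],[690,230],[533,277]]),.06);print("bay",b.mean(0))
d=r[3]-r[0];print("caddy x dir",np.degrees(np.arctan2(-d[1],-d[0])))
```

```text
hub [0.6416 0.1123 0.09  ]
plate circle [0.6512 0.1058] 0.16137774180642125
plate top ends [[0.5974 0.1322 0.142 ]
 [0.536  0.1577 0.142 ]] 0.06647759617300021 (array([0.0485, 0.115 ]), array([155.7557, 156.7365])) dir 157.45195626100022 mid [0.5667 0.1449 0.142 ]
holder end [[0.5297 0.1598 0.046 ]] (array([0.1215]), array([157.0032]))
rider (array([0.1467]), array([-118.3405])) lever tip top (array([0.1158]), array([111.8609]))
pipe (array([0.0377]), array([0.7368]))
caddy rim [[ 0.5821 -0.2326  0.06  ]
 [ 0.6074 -0.3475  0.06  ]
 [ 0.4636 -0.3792  0.06  ]
 [ 0.4381 -0.2651  0.06  ]] [ 0.5228 -0.3061  0.06  ] [np.float64(0.11766567634673093), np.float64(0.14727444282552246), np.float64(0.1168813618634235), np.float64(0.14764830098613907)]
bay [ 0.473  -0.3167  0.06  ]
caddy x dir 12.736364337092809
```

The top and side views agree. The plate is in the holder at about 157°, centred near (0.567, 0.144). The lever is at 112° and the rider at -118°. The bay centre is (0.473, -0.317), with caddy x at 12.7°. Next I move above the plate and look with the wrist camera.

Emit:
apply_moves(
  targets=[
    [0.085,0.034,-0.0342,0,0,0,0],
    [0.085,0.034,-0.0342,0,0,0,0],
    [0.085,0.034,-0.0342,0,0,0,0],
    [0.085,0.034,-0.0342,0,0,0,0],
    [0.085,0.034,-0.0342,0,0,0,0],
    [0.085,0.034,-0.0342,0,0,0,0],
    [0.085,0.034,-0.0342,0,0,0,0],
    [0.085,0.034,-0.0342,0,0,0,0],
    [0.085,0.034,-0.0342,0,0,0,0],
    [0.085,0.034,-0.0342,0,0,0,0],
    [0.085,0.034,-0.0342,0,0,0,0],
    [0.085,0.034,-0.0342,0,0,0,0],
    [0.085,0.034,-0.0342,0,0,0,0],
    [0.085,0.034,-0.0342,0,0,0,0],
    [0.085,0.034,-0.0342,0,0,0,0],
    [0.085,0.034,-0.0342,0,0,0,0],
    [0.085,0.034,-0.0342,0,0,0,0],
  ],
)

```text
time_s: 1.85
ee_pos: [0.568, 0.1455, 0.4045]
eef_rot: [0.979, 0.203, -0.0, 0.0]
wrist_force: [1.4, -0.5, -0.1]
opening: 0.0853
finger_force: 0.0
```

Emit:
apply_moves(
  targets=[
    [0.04,0,0,0,0,0,-0.1457],
    [0.04,0,0,0,0,0,-0.1457],
    [0.04,0,0,0,0,0,-0.1457],
    [0.04,0,0,0,0,0,-0.1457],
    [0.04,0,0,0,0,0,-0.1457],
    [0.04,0,0,0,0,0,-0.1457],
    [0.04,0,0,0,0,0,-0.1457],
    [0.04,0,0,0,0,0,-0.1457],
    [0.04,0,0,0,0,0,-0.1457],
    [0.04,0,0,0,0,0,-0.1457],
    [0.04,0,0,0,0,0,-0.1457],
    [0.04,0,0,0,0,0,-0.1457],
    [0.04,0,0,0,0,0,-0.1457],
    [0.04,0,0,0,0,0,-0.1457],
    [0.04,0,0,0,0,0,-0.1457],
    [0.04,0,0,0,0,0,-0.1457],
    [0.04,0,0,0,0,0,0],
  ],
)

```text
time_s: 3.55
ee_pos: [0.5676, 0.1435, 0.4043]
eef_rot: [0.199, 0.98, -0.0, -0.0]
wrist_force: [-0.5, -0.2, -0.2]
opening: 0.04
finger_force: 0.0
```

```bash
cat >> h.py <<'E'
def pose():
    s=ctrl.get_state();m=R.from_quat(s["eef_rot"]).as_matrix()
    print("t",s["time_s"],"pos",s["ee_pos"],"yaw x",np.degrees(np.arctan2(m[1,0],m[0,0])),"q",s["qpos"],"F",s["wrist_force"],"open",s["opening"],"ff",s["finger_force"])
    return s,m
def to(target,yaw):
    s,m=pose();print("tool shift",m.T@(np.array(target)-s["ee_pos"]))
    w=(np.radians(yaw)-np.arctan2(m[1,0],m[0,0])+np.pi)%(2*np.pi)-np.pi;print("turn rz",-w, "tilt",m[:,2])
E
python3 - <<'E'
from h import *
to([.567,.144,.27],157)
s=ctrl.get_state();im=ctrl.capture("wrist")
cv2.imwrite("pics/w1.png",im)
# hint of where expected points fall
u=np.array([np.cos(np.radians(157)),np.sin(np.radians(157))])
for r in(46,116):print(proj(cam("wrist",s),[[.6416+.001*r*u[0],.1123+.001*r*u[1],.142]]))
E
```

```text
t 3.55 pos [0.5676 0.1435 0.4043] yaw x 157.03615485503403 q [ 0.3099  0.4695 -0.8829  1.7314  0.396   1.1311  0.4773] F [-0.5141 -0.2309 -0.1896] open 0.03997542080151982 ff 0.0
tool shift [0.0007 0.0003 0.1343]
turn rz 0.0006310212609248467 tilt [-0.0009  0.0001 -1.    ]
[[253.522  233.1959]]
[[253.5545 154.8802]]
```

View pics/w1.png

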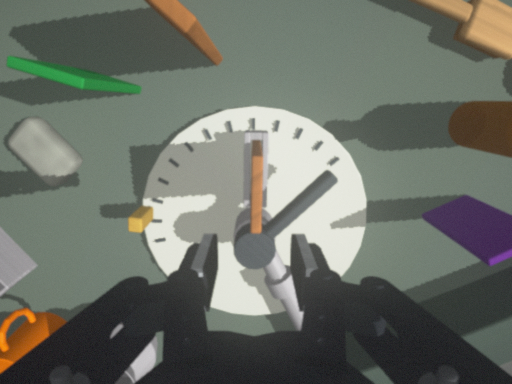

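The wrist picture shows the plate's top edge at columns 252–262, rows 140–233. The rider is at (141,218) and the lever tip at (330,178). I'll measure the edge more exactly.

Run:
```python
from h import *
s=ctrl.get_state();c=cam("wrist",s);im=cv2.imread("pics/w1.png");hsv=cv2.cvtColor(im,cv2.COLOR_BGR2HSV)
m=cv2.inRange(hsv,(5,120,60),(20,255,255))[:,235:280]
for r in range(136,240,8):
    x=np.where(m[r])[0];print(r,(x.min()+235,x.max()+235) if len(x) else None,im[r,250:266,2])
a=onz(c,[[253.7,233]],.142);
def u(p):d=p[:,:2]-[.6416,.1123];return np.hypot(*d.T),np.degrees(np.arctan2(d[:,1],d[:,0]))
hubp=onz(c,[[255.5,244]],.09);print("hub",hubp)
for nm,p,z in(("rider top",(144,213),.058),("tip",(331,177),.085),("plate out",(257.5,142),.142),("plate in",(256.5,233),.142)):
    P=onz(c,[p],z);print(nm,P,u(P))
```

```text
136 None [198 193 193 191 190 187 187 188 193 194 195 187 179 184 196 196]
144 None [138 136 123 114 114 114 115 116 121 133 145 140 148 179 196 198]
152 None [133 126 115 114 116 115 116 118 120 123 129 146 160 177 193 196]
160 (np.int64(253), np.int64(261)) [137 139 154 177 185 191 193 194 197 200 201 209 211 202 198 198]
168 (np.int64(253), np.int64(261)) [131 137 155 180 188 192 194 197 197 202 207 214 209 199 196 196]
176 (np.int64(253), np.int64(260)) [132 138 154 170 176 179 177 179 181 183 190 197 192 192 193 196]
184 (np.int64(253), np.int64(260)) [122 133 155 176 180 186 189 194 198 200 206 215 200 194 197 199]
192 (np.int64(252), np.int64(261)) [124 139 165 182 189 190 193 195 194 194 205 201 170 140 133 134]
200 (np.int64(252), np.int64(260)) [119 135 167 181 188 189 192 196 194 198 205 200 166 134 127 138]
208 (np.int64(252), np.int64(260)) [121 142 169 182 187 192 191 197 198 202 209 195 181 180 194 211]
216 (np.int64(252), np.int64(260)) [116 139 163 176 176 177 181 184 190 195 199 170 142 135 136 144]
224 (np.int64(252), np.int64(260)) [113 145 173 183 188 189 194 196 201 204 202 160 112 104 106 100]
232 (np.int64(253), np.int64(259)) [112 142 165 180 183 186 186 184 188 188 164 127  96  93  89  88]
hub [[0.6348 0.1173 0.09  ]]
rider top [[0.5604 0.0045 0.058 ]] (array([0.135]), array([-126.9954]))
tip [[0.597  0.2192 0.085 ]] (array([0.1159]), array([112.626]))
plate out [[0.5266 0.1649 0.142 ]] (array([0.1265]), array([155.4354]))
plate in [[0.6001 0.1327 0.142 ]] (array([0.0462]), array([153.7953]))
```

Emit:
apply_moves(
  targets=[
    [0.04,0.0005,0.0015,0.03,0,0,0],
    [0.04,0,0,0.03,0,0,0],
    [0.04,0,0,0.03,0,0,0],
    [0.04,0,0,0.025,0,0,0],
    [0.04,0,0,0.019,0,0,0],
    [0.04,0,0,0,0,0,0],
    [0.0,0,0,0,0,0,0],
    [0.0,0,0,0,0,0,0],
    [0.0,0,0,0,0,0,0],
    [0.0,0,0,0,0,0,0],
    [0.0,0,0,0,0,0,0],
    [0.0,0,0,0,0,0,0],
  ],
  grip_force=40,
)

```text
time_s: 4.8
ee_pos: [0.5682, 0.1457, 0.2721]
eef_rot: [0.2, 0.98, 0.0, 0.001]
wrist_force: [-0.1, 0.1, 6.4]
opening: 0.0097
finger_force: 41.0
```

Emit:
apply_moves(
  targets=[
    [0.0,0,0,-0.01,0,0,0],
    [0.0,0,0,-0.02,0,0,0],
    [0.0,0,0,-0.03,0,0,0],
    [0.0,0,0,-0.03,0,0,0],
    [0.0,0,0,-0.03,0,0,0],
    [0.0,0,0,-0.03,0,0,0],
    [0.0,0,0,0,0,0,0],
    [0.0,0,0,0,0,0,0.1354],
    [0.0,0,0,0,0,0,0.1354],
    [0.0,0,0,0,0,0,0.1354],
    [0.0,0,0,0,0,0,0.1354],
    [0.0,0,0,0,0,0,0.1354],
    [0.0,0,0,0,0,0,0.1354],
    [0.0,0,0,0,0,0,0.1354],
    [0.0,0,0,0,0,0,0],
  ],
)

```text
time_s: 6.3
ee_pos: [0.5673, 0.1454, 0.4203]
eef_rot: [0.625, 0.781, -0.001, -0.0]
wrist_force: [-0.6, -0.4, -1.2]
opening: 0.0098
finger_force: 39.8
```

Run:
```python
from h import *
to([.473,-.317,.42],102.7)
cv2.imwrite("pics/top1.png",ctrl.capture("top")); cv2.imwrite("pics/side1.png",ctrl.capture("side"))
cv2.imwrite("pics/ts1.png",np.hstack([cv2.imread("pics/top1.png")[90:220,160:320],cv2.imread("pics/side1.png")[90:220,120:280]]).repeat(2,0).repeat(2,1))
```

```text
t 6.3 pos [0.5673 0.1454 0.4203] yaw x 102.62449914139562 q [ 0.1751  0.3976 -0.6892  1.7213  0.2769  1.1232 -0.3769] F [-0.6306 -0.3968 -1.15  ] open 0.009814875454817382 ff 39.84441339969635
tool shift [-0.4306 -0.1931  0.0007]
turn rz -0.0013177385707292544 tilt [-0.0008 -0.0007 -1.    ]
```

View pics/ts1.png

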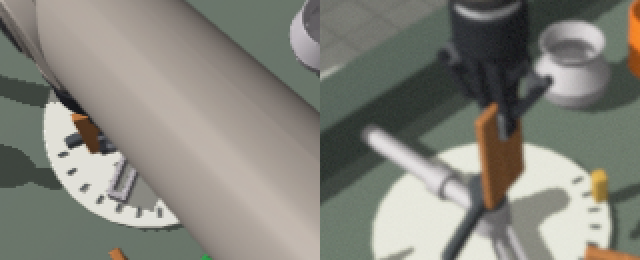

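The plate is lifted out, hanging upright in the fingers, and the slot is empty. Next I carry it to above the bay.

Emit:
apply_moves(
  targets=[
    [0.0,-0.02,-0.009,0,0,0,0],
    [0.0,-0.0391,-0.01755,0,0,0,0],
    [0.0,-0.0391,-0.01755,0,0,0,0],
    [0.0,-0.0391,-0.01755,0,0,0,0],
    [0.0,-0.0391,-0.01755,0,0,0,0],
    [0.0,-0.0391,-0.01755,0,0,0,0],
    [0.0,-0.0391,-0.01755,0,0,0,0],
    [0.0,-0.0391,-0.01755,0,0,0,0],
    [0.0,-0.0391,-0.01755,0,0,0,0],
    [0.0,-0.0391,-0.01755,0,0,0,0],
    [0.0,-0.0391,-0.01755,0,0,0,0],
    [0.0,-0.02,-0.009,0,0,0,0],
    [0.0,0,0,0,0,0,0],
    [0.0,0,0,0,0,0,0],
  ],
)

```text
time_s: 7.8
ee_pos: [0.4735, -0.3175, 0.4204]
eef_rot: [0.624, 0.781, 0.0, -0.0]
wrist_force: [0.2, 0.4, -0.9]
opening: 0.0092
finger_force: 39.9
```

Run:
```python
from h import *
to([.473,-.317,.264],102.7)
t=ctrl.capture("top");w=ctrl.capture("wrist");s=ctrl.get_state()
o=np.zeros((600,800,3),np.uint8);o[:384,:512]=w;o[384:600,:320]=0
x=cv2.resize(t[130:230,335:435],(280,280),interpolation=2);o[:280,520:]=x
sd=ctrl.capture("side")[40:180,270:400];o[290:290+280,520:780]=cv2.resize(sd,None,fx=2,fy=2)
cv2.imwrite("pics/m2.png",o)
```

```text
t 7.8 pos [ 0.4735 -0.3175  0.4204] yaw x 102.75574451760652 q [ 0.8941  0.3362 -0.5152  1.7657  0.1835  1.0883  0.5399] F [ 0.2325  0.4353 -0.9047] open 0.009224656069324497 ff 39.85519051551819
tool shift [ 0.0004 -0.0004  0.1564]
turn rz 0.0009729253721699749 tilt [-0.0003  0.0011 -1.    ]
```

View pics/m2.png

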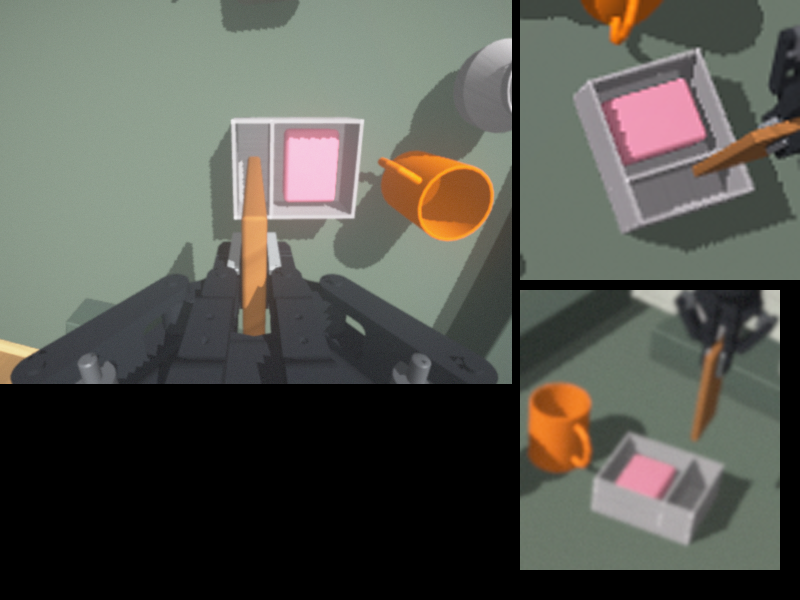

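The plate hangs over the bay; the wrist view puts the bay centre at column 253, in line with the fingers. Next I lower it and release.

Emit:
apply_moves(
  targets=[
    [0.0,0.003,0,0.03,0,0,0],
    [0.0,0,0,0.03,0,0,0],
    [0.0,0,0,0.03,0,0,0],
    [0.0,0,0,0.03,0,0,0],
    [0.0,0,0,0.02,0,0,0],
    [0.0,0,0,0.01,0,0,0],
    [0.0,0,0,0.004,0,0,0],
    [0.0,0,0,0,0,0,0],
    [0.0,0,0,0,0,0,0],
  ],
)

```text
time_s: 8.85
ee_pos: [0.4736, -0.3146, 0.2679]
eef_rot: [0.624, 0.781, 0.0, 0.001]
wrist_force: [-0.1, -0.4, -1.2]
opening: 0.0092
finger_force: 39.8
```

Emit:
apply_moves(
  targets=[
    [0.0,0,0,0.0025,0,0,0],
    [0.0,0,0,0,0,0,0],
    [0.015,0,0,0,0,0,0],
    [0.02,0,0,0,0,0,0],
    [0.03,0,0,0,0,0,0],
    [0.045,0,0,0,0,0,0],
    [0.045,0,0,0,0,0,0],
    [0.045,0,0,-0.02,0,0,0],
    [0.045,0,0,-0.03,0,0,0],
    [0.045,0,0,-0.04,0,0,0],
    [0.045,0,0,-0.04,0,0,0],
    [0.045,0,0,-0.04,0,0,0],
    [0.045,0,0,0,0,0,0],
  ],
)

```text
time_s: 10.15
ee_pos: [0.4745, -0.3148, 0.4403]
eef_rot: [0.625, 0.781, 0.001, 0.005]
wrist_force: [0.7, 0.1, -0.1]
opening: 0.0455
finger_force: 0.0
```

Run:
```python
from h import *
pose()
t=ctrl.capture("top");w=ctrl.capture("wrist")
cv2.imwrite("pics/top3.png",t)
o=np.zeros((600,800,3),np.uint8);o[:384,:512]=w
o[:280,520:]=cv2.resize(t[130:230,335:435],(280,280),interpolation=2)
sd=ctrl.capture("side")[40:180,270:400];o[290:290+280,520:780]=cv2.resize(sd,None,fx=2,fy=2)
v=t[100:205,178:298];o[390:600,:240]=cv2.resize(v,None,fx=2,fy=2)
cv2.imwrite("pics/m3.png",o)
```

```text
t 10.15 pos [ 0.4745 -0.3148  0.4403] yaw x 102.68031381717617 q [ 0.8983  0.3148 -0.5235  1.747   0.1752  1.1154  0.5416] F [ 0.6954  0.1221 -0.0875] open 0.04547153369639937 ff 0.0
```

View pics/m3.png

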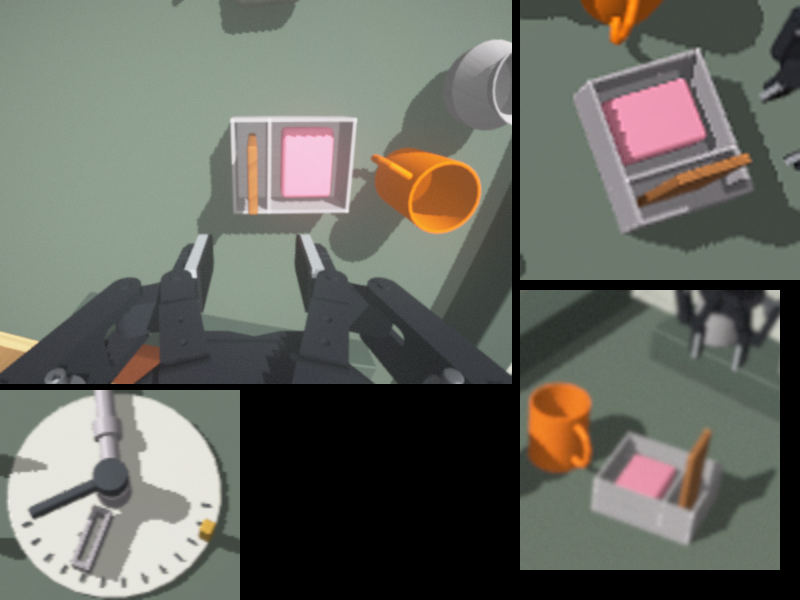

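The plate stands upright in the bay, released, with the bystanders unmoved. For the lever, I'll grip the bar itself and carry it round the axis. First I refine the axis, lever and rider angles.

Run:
```python
from h import *
c=cam("top");t=cv2.imread("pics/top3.png");hsv=cv2.cvtColor(t,cv2.COLOR_BGR2HSV)
m=cv2.inRange(hsv,(15,110,80),(32,255,255));m[:, :270]=0;m[:,300:]=0;m[:150]=0;m[190:]=0
ys,xs=np.where(m);print(len(xs),xs.min(),xs.max(),ys.min(),ys.max())
print(t[ys.min()-1:ys.max()+2,xs.min()-1:xs.max()+2,2])
top=(m>0)&(t[:,:,2]>200);y2,x2=np.where(top)
R1=onz(c,[[x2.mean(),y2.mean()]],.058)[0];R2=onz(c,[[xs.mean(),ys.mean()]],.045)[0]
g=cv2.inRange(t,(0,0,0),(95,90,85));g[:,:185]=0;g[:,255:]=0;g[:130]=0;g[172:]=0
n,l,st,ce=cv2.connectedComponentsWithStats(g);i=1+st[1:,4].argmax()
k=(l==i).astype(np.uint8);hubm=cv2.morphologyEx(k,cv2.MORPH_OPEN,np.ones((11,11)))
y,x=np.where(hubm);print("hub px",x.mean(),y.mean(),x.min(),x.max(),y.min(),y.max())
H=onz(c,[[(x.min()+x.max())/2,y.min()+(x.max()-x.min())/2]],.09)[0];print("H",H)
bar=k.copy();bar[:,220:]=0;y,x=np.where(bar)
B=onz(c,np.c_[x,y],.083)[:,:2]
vx,vy,bx,by=cv2.fitLine(B.astype(np.float32),2,0,.01,.01).ravel();print("bar dir",np.degrees(np.arctan2(vy,vx)),"mid",bx,by,"perp of hub",(H[0]-bx)*-vy+(H[1]-by)*vx)
for q in(R1,R2):
    d=q-H;print("rider",q,np.hypot(*d[:2]),np.degrees(np.arctan2(d[1],d[0])))
to([H[0]+.095*np.cos(1.955),H[1]+.095*np.sin(1.955),.4],112)
```

```text
61 278 285 165 175
[[229 230 230 223 216 223 228 230 230 175]
 [211 224 228 225 219 209 208 223 218 148]
 [ 87 109 210 230 219 218 219 214 179 113]
 [128 171 217 222 220 216 218 208 153  80]
 [222 230 233 222 220 217 218 183 108  66]
 [223 217 222 222 220 218 206 153  86  67]
 [203 179 196 213 219 221 185 112  73  65]
 [189 121 113 160 200 204 157  93  74  65]
 [167 120 114 114 114 112 100  81  68  65]
 [184 120 112 113 114 104  89  74  65  65]
 [213 164 130 116 109 101  82  67  65  65]
 [230 230 211 161 121  91  71  65  66  65]
 [228 230 230 230 181  87  65  65  66  65]]
hub px 232.93548387096774 143.93548387096774 226 240 137 151
H [0.6354 0.112  0.09  ]
bar dir -66.8948 mid 0.60973823 0.18415485 perp of hub -0.004733860973810389
rider [ 0.5704 -0.0143  0.058 ] 0.1420364488354374 -117.19651488332256
rider [ 0.5685 -0.0149  0.045 ] 0.14345758221841967 -117.77221199561424
t 10.3 pos [ 0.4726 -0.3145  0.4337] yaw x 102.67537237783404 q [ 0.8977  0.3204 -0.5218  1.7552  0.1761  1.1131  0.5409] F [ 0.0831 -0.4125 -0.0584] open 0.0448767405475421 ff 0.0
tool shift [0.4742 0.237  0.0336]
turn rz -0.16274545352920589 tilt [-0.0007  0.0001 -1.    ]
```

Emit:
apply_moves(
  targets=[
    [0.045,0.0394,0.0201,0,0,0,0],
    [0.045,0.0394,0.0201,0,0,0,0],
    [0.045,0.0394,0.0201,0,0,0,0],
    [0.045,0.0394,0.0201,0,0,0,0],
    [0.045,0.0394,0.0201,0,0,0,0],
    [0.045,0.0394,0.0201,0,0,0,0],
    [0.045,0.0394,0.0201,0,0,0,0],
    [0.045,0.0394,0.0201,0,0,0,0],
    [0.045,0.0394,0.0201,0,0,0,0],
    [0.045,0.0394,0.0201,0,0,0,0],
    [0.045,0.0394,0.0201,0,0,0,0],
    [0.045,0.0394,0.0201,0,0,0,0],
    [0.045,0,0,0.02,0,0,-0.09],
    [0.045,0,0,0.02,0,0,-0.09],
    [0.045,0,0,0,0,0,0],
    [0.045,0,0,0,0,0,0],
  ],
)

```text
time_s: 11.9
ee_pos: [0.6043, 0.1992, 0.3929]
eef_rot: [0.553, 0.833, -0.001, -0.001]
wrist_force: [0.2, 0.3, 0.2]
opening: 0.0452
finger_force: 0.0
```

Run:
```python
from h import *
to([.6045,.1994,.233],113)
s=ctrl.get_state();w=ctrl.capture("wrist");cv2.imwrite("pics/w4.png",w)
print(proj(cam("wrist",s),[[.6416,.112,.09],[.5947,.2225,.085]]))
```

```text
t 11.9 pos [0.6043 0.1992 0.3929] yaw x 112.85390981727768 q [ 0.0932  0.5207 -0.7145  1.6271  0.3666  1.1355 -0.3144] F [0.1535 0.2585 0.2252] open 0.045168885333665386 ff 0.0
tool shift [0.     0.0008 0.1599]
turn rz -0.002549754693344397 tilt [-0.0029 -0.0006 -1.    ]
[[254.2383 268.0664]
 [253.9952 158.1131]]
```

View pics/w4.png

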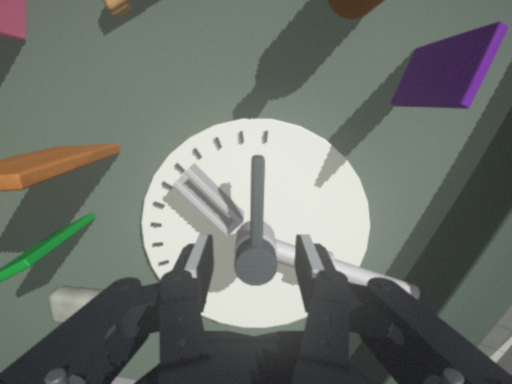

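The lever bar lies centred between the fingers (column 257, tip at row 157, hub near (255,260)). Next I descend and grip it.

Emit:
apply_moves(
  targets=[
    [0.045,0,0.0015,0.03,0,0,0],
    [0.045,0,0,0.04,0,0,0],
    [0.045,0,0,0.04,0,0,0],
    [0.045,0,0,0.03,0,0,0],
    [0.045,0,0,0.018,0,0,0],
    [0.045,0,0,0,0,0,0],
    [0.01,0,0,0,0,0,0],
    [0.01,0,0,0,0,0,0],
    [0.01,0,0,0,0,0,0],
    [0.01,0,0,0,0,0,0],
    [0.01,0,0,0,0,0,0],
  ],
  grip_force=20,
)

```text
time_s: 13.05
ee_pos: [0.6065, 0.2007, 0.2385]
eef_rot: [0.552, 0.834, 0.001, 0.001]
wrist_force: [-1.2, 0.5, 6.9]
opening: 0.0135
finger_force: 23.3
```

Emit:
apply_moves(
  targets=[
    [0.01,-0.0004,-0.0083,0,0,0,-0.0873],
    [0.01,-0.0004,-0.0083,0,0,0,-0.0873],
    [0.01,-0.0004,-0.0083,0,0,0,-0.0873],
    [0.01,-0.0004,-0.0083,0,0,0,-0.0873],
    [0.01,-0.0004,-0.0083,0,0,0,-0.0873],
    [0.01,-0.0004,-0.0083,0,0,0,-0.0873],
    [0.01,0,0,0,0,0,0],
  ],
)

```text
time_s: 13.75
ee_pos: [0.5664, 0.1702, 0.2384]
eef_rot: [0.316, 0.949, 0.0, 0.0]
wrist_force: [-7.3, -0.0, 13.2]
opening: 0.0134
finger_force: 19.3
```

Run:
```python
from h import *
s,m=pose();d=s["ee_pos"][:2]-[.6416,.112];print(np.hypot(*d),np.degrees(np.arctan2(d[1],d[0])),s["ft_torque"])
```

```text
t 13.75 pos [0.5664 0.1702 0.2384] yaw x 143.134992443377 q [ 0.1635  0.6707 -0.7613  1.8489  0.5979  0.8651  0.0342] F [-7.3067 -0.0493 13.2012] open 0.013440536488880245 ff 19.2556232213974
0.09508357386785825 142.22518974327502 [-0.0806  1.4975 -0.1899]
```

Tracking well (142–143°, low forces). Continuing 85° further.

Emit:
apply_moves(
  targets=[
    [0.01,-0.0004,-0.0083,0,0,0,-0.0873],
    [0.01,-0.0004,-0.0083,0,0,0,-0.0873],
    [0.01,-0.0004,-0.0083,0,0,0,-0.0873],
    [0.01,-0.0004,-0.0083,0,0,0,-0.0873],
    [0.01,-0.0004,-0.0083,0,0,0,-0.0873],
    [0.01,-0.0004,-0.0083,0,0,0,-0.0873],
    [0.01,-0.0004,-0.0083,0,0,0,-0.0873],
    [0.01,-0.0004,-0.0083,0,0,0,-0.0873],
    [0.01,-0.0004,-0.0083,0,0,0,-0.0873],
    [0.01,-0.0004,-0.0083,0,0,0,-0.0873],
    [0.01,-0.0004,-0.0083,0,0,0,-0.0873],
    [0.01,-0.0004,-0.0083,0,0,0,-0.0873],
    [0.01,-0.0004,-0.0083,0,0,0,-0.0873],
    [0.01,-0.0004,-0.0083,0,0,0,-0.0873],
    [0.01,-0.0004,-0.0083,0,0,0,-0.0873],
    [0.01,-0.0004,-0.0083,0,0,0,-0.0873],
    [0.01,-0.0004,-0.0083,0,0,0,-0.0873],
    [0.01,0,0,0,0,0,0],
  ],
)

```text
time_s: 15.55
ee_pos: [0.5802, 0.0412, 0.2383]
eef_rot: [-0.408, 0.913, -0.001, -0.0]
wrist_force: [-5.8, -3.0, 15.6]
opening: 0.0137
finger_force: 25.9
```

Run:
```python
from h import *
s,m=pose();d=s["ee_pos"][:2]-[.6416,.112];print(np.hypot(*d),np.degrees(np.arctan2(d[1],d[0]))%360)
w=ctrl.capture("wrist");cv2.imwrite("pics/w5.png",w)
for a in(239,241,243):
    a=np.radians(a);print(proj(cam("wrist",s),[[.6416+.147*np.cos(a),.112+.147*np.sin(a),.058]]))
hsv=cv2.cvtColor(w,cv2.COLOR_BGR2HSV);k=cv2.inRange(hsv,(15,110,80),(32,255,255))
n,l,st,ce=cv2.connectedComponentsWithStats(k);print([(st[i],ce[i]) for i in range(1,n) if st[i,4]>60])
```

```text
t 15.55 pos [0.5802 0.0412 0.2383] yaw x -131.82555645326784 q [ 0.5771  0.8055 -1.0689  1.8608  0.8436  1.0129  1.5508] F [-5.7689 -2.9531 15.5891] open 0.013656225187393732 ff 25.872925221920013
0.09371354072755651 229.0877873889446
[[205.9762 153.5887]]
[[196.6247 155.5907]]
[[187.4316 157.9119]]
[(array([ 181,  132,   40,   40, 1120], dtype=int32), array([201.4714, 152.6518])), (array([497, 179,  15,  21,  87], dtype=int32), array([506.0345, 187.6207]))]
```

Run:
```python
from h import *
w=cv2.imread("pics/w5.png");s=ctrl.get_state();c=cam("wrist",s)
print(w[128:176:3,176:226:3,2])
print(w[150:250:10,225:285:3,2])
```

```text
[[ 82  85  84  86  81  80  83  82  82  84  85  83  84  84  86  84  88]
 [ 86  85  86  84  84  87  87  82  82  87  85  89  95 101 108 102 112]
 [ 86  83  85  83  84  83  84  87  96 102 110 112 112 111 116 107 143]
 [ 83  83  86  87  88  92 106 112 115 115 117 121 114 114 108 108 136]
 [ 86  85  92 103 116 116 118 124 128 134 148 159 152 114 110 108 124]
 [ 91 118 149 127 132 139 141 139 141 144 199 214 199 144 110 109 112]
 [180 199 134 141 141 148 146 144 144 147 179 217 208 167 116 111 110]
 [227 205 138 142 142 145 144 142 144 145 150 205 213 188 116 111 108]
 [227 217 135 143 143 143 141 140 144 145 169 218 219 201 121 109 106]
 [227 226 144 140 146 142 138 139 145 146 148 211 221 205 146 110 109]
 [228 226 173 142 146 142 141 139 141 145 145 165 221 208 157 113 120]
 [228 229 210 136 144 140 142 141 142 148 142 145 194 214 166 111 144]
 [228 229 223 140 143 143 141 142 144 142 143 145 146 212 196 128 157]
 [228 228 227 161 139 141 142 141 144 141 142 142 135 147 191 148 154]
 [229 228 228 204 139 141 141 138 135 129 134 130 132 141 154 155 156]
 [228 229 229 228 162 141 139 158 1
[... 187 characters left out ...]
 230 231
  198 122]
 [153 157 177 230 230 191 153 206 230 230 229 231 230 231 230 230 232 231
  225 121]
 [156 157 193 231 230 231 230 230 231 230 230 231 230 231 230 231 232 232
  231 231]
 [157 153 191 229 230 230 229 230 230 231 231 231 231 231 230 230 231 232
  230 230]
 [155 152 184 228 229 229 230 231 231 231 230 230 230 230 231 231 231 229
  230 231]
 [153 153 152 168 228 191  85  84  84  90  86  87  89  98 223 231 231 232
  230 231]
 [152 153 156 152 151  85  85  86  86  86  85  87  90  83 163 229 231 230
  230 230]
 [150 149 148 150 148  87  94  88  83  84  82  83  87  84 137 228 227 229
  229 230]
 [139 109 105 103  86  77  91  96  78  82  77  78  80  79  74  79 107 108
  112 219]]
```

The rider's top face is centred near (197,155) and the bar at column 253. About 12° remain.

Emit:
apply_moves(
  targets=[
    [0.01,-0.0003,-0.0066,0,0,0,-0.07],
    [0.01,-0.0003,-0.0066,0,0,0,-0.07],
    [0.01,-0.0003,-0.0066,0,0,0,-0.07],
    [0.01,0,0,0,0,0,0],
    [0.01,0,0,0,0,0,0],
    [0.01,0,0,0,0,0,0],
  ],
)

```text
time_s: 16.2
ee_pos: [0.5964, 0.03, 0.2383]
eef_rot: [-0.501, 0.866, -0.001, 0.0]
wrist_force: [-4.5, -2.5, 13.1]
opening: 0.0139
finger_force: 26.6
```

Emit:
apply_moves(
  targets=[
    [0.016,0,0,0,0,0,0],
    [0.025,0,0,0,0,0,0],
    [0.04,0,0,0,0,0,0],
    [0.04,0,0,0,0,0,0],
    [0.04,0,0,-0.02,0,0,0],
    [0.04,0,0,-0.03,0,0,0],
    [0.04,0,0,-0.04,0,0,0],
    [0.04,0,0,-0.04,0,0,0],
    [0.04,0,0,-0.04,0,0,0],
    [0.04,0,0,0,0,0,0],
    [0.04,0,0,0,0,0,0],
  ],
)

```text
time_s: 17.3
ee_pos: [0.5962, 0.0306, 0.4082]
eef_rot: [-0.501, 0.866, -0.001, 0.001]
wrist_force: [0.1, 0.1, -1.2]
opening: 0.0402
finger_force: 0.0
```

Run:
```python
from h import *
s,m=pose()
w=ctrl.capture("wrist");s2=ctrl.capture("side");t=ctrl.capture("top");cv2.imwrite("pics/w6.png",w)
o=np.zeros((600,800,3),np.uint8);o[:384,:512]=w
o[:280,520:]=cv2.resize(t[130:230,335:435],(280,280),interpolation=2)
o[390:600,:320]=cv2.resize(s2[145:250,120:280],None,fx=2,fy=2)
o[300:600,520:790]=cv2.resize(t[100:200,190:280],None,fx=3,fy=3)
cv2.imwrite("pics/m6.png",o)
H=[.6416,.112]
for a in(236,241,246):
    a=np.radians(a);print(proj(cam("wrist",s),[[H[0]+r*np.cos(a),H[1]+r*np.sin(a),z] for r,z in((0,.09),(.12,.085),(.147,.058))]))
```

```text
t 17.3 pos [0.5962 0.0306 0.4082] yaw x -119.91869626751738 q [ 0.701   0.67   -1.2665  1.6901  0.6665  1.2871  1.9157] F [ 0.0513  0.1304 -1.213 ] open 0.040182597681949594 ff 0.0
[[256.191  258.7048]
 [264.7728 153.3344]
 [265.9512 124.7718]]
[[256.191  258.7048]
 [254.5969 153.0464]
 [254.2235 124.4311]]
[[256.191  258.7048]
 [244.4393 153.6469]
 [242.5181 125.1476]]
```

View pics/m6.png

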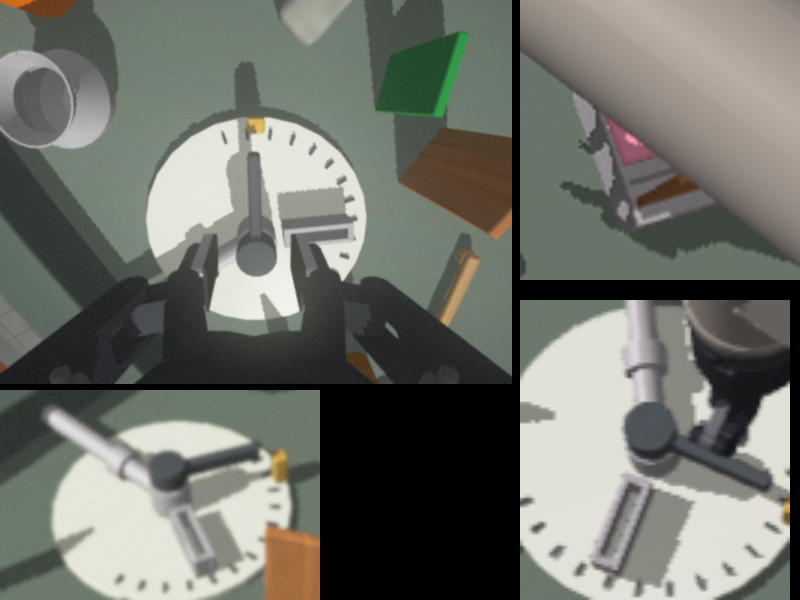

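The lever is released and points at the rider (tip (253,153), rider near (257,125), hub (256,260)). I'll check the residual by number.

Run:
```python
from h import *
w=cv2.imread("pics/w6.png");s=ctrl.get_state();c=cam("wrist",s)
hsv=cv2.cvtColor(w,cv2.COLOR_BGR2HSV);k=cv2.inRange(hsv,(15,110,80),(32,255,255));k[:100]=0;k[145:]=0
y,x=np.where(k[:,:300]);print("rider",x.min(),x.max(),x.mean(),y.min(),y.max())
print(w[114:136:2,242:272:2,2])
for r in(156,162,170,180):print(r,np.where(w[r,240:270,2]<110)[0][[0,-1]]+240)
```

```text
rider 247 263 255.66960352422907 117 132
[[ 91  90  88  90  91  92  91  89  93  88  91  88  91  95  90]
 [ 97  99 102 105 114 115 115 115 113 115 107 108 112 114 104]
 [147 148 141 144 156 158 159 154 155 155 153 190 214 214 207]
 [155 152 149 191 213 214 215 210 212 215 210 200 227 228 230]
 [150 154 149 197 217 219 217 216 217 219 214 198 228 227 229]
 [154 151 144 156 201 206 211 217 219 219 217 200 227 229 226]
 [156 155 143 141 160 151 180 218 220 220 218 199 227 223 199]
 [156 148 127 139 142 144 159 217 220 222 216 202 226 215 160]
 [155 139 107 137 141 141 146 201 223 222 215 208 228 195 118]
 [155 146 103 123 134 144 144 181 227 225 224 222 225 172 114]
 [157 148  96 114 153 205 214 219 227 225 226 229 226 162 116]]
156 [248 258]
162 [248 250]
170 [248 249]
180 [249 259]
```

```bash
python3 -c "
from bench import ctrl;print(ctrl.hand_in())"
```

```text
the job is handed in; nothing more can be done
None
```

I stood the stop plate upright in the caddy's narrow bay and turned the lever to the rider, about 3 mm off the rider's line by the last wrist picture (limit 10 mm), then handed the job in at about 17.5 s; the hand-in returned no verdict.

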